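Seat a sample jar in the three-point nest of a bench stirrer

TASK

Pick up the amber jar with the blue lid, stand it upright on the bench stirrer's plate at the open mouth of the jar nest and let go of it. Then nudge it into the nest, past the yellow spring keeper, until it meets the red end stop while fence and keeper hold it from the sides, and keep it pressed firmly against the stop for a second (about 8 N between jar and stop; 16 N would chip the glass). Leave it seated there, upright and untouched, and do not disturb the other jar, the syringe or the red cap.

Things in the scene. Friction and masses are not known exactly. Their poses are not given: they have to be found in the camera images.
- jar_mid (a point): centre (half-way up) of the closed amber glass jar with the BLUE lid: an upright cylinder 56 mm in diameter and 54 mm high over the lid, 0.21 to 0.37 kg. It stands on the counter, lid up, at the start. Its z axis is its upright axis. Pushed near the lid it rocks: push it low.
- spare_mid (a point): centre of the other amber jar, same size, with a WHITE lid; leave alone. The two jars may have changed places.
- syringe_mid (a point): centre of the white syringe's barrel, 8 mm above its underside; it lies along its x axis, about 125 mm long, 26 mm wide at the flange; leave alone.
- cap_mid (a point): centre of the loose red cap, 42 mm in diameter, 14 mm high; leave alone.
- stirrer: low fixed blue box with an aluminium plate on top, 190 (its x) by 170 (its y) by 40 mm high; origin at the centre of its underside on the counter, plate face 40 mm above. The nest stands on the plate; the jar enters it along the stirrer's +x, from the side facing the robot. A black housing, 50 by 40 mm, 36 mm above the plate, lies 44 to 84 mm to the -y side of the path's centre line.
- nest (a point): fixed point of the stirrer at its (25, 0, 67) mm, axes as the stirrer's. The red end stop, an upright post 12 mm across and 44 mm high above the plate, stands on the path's centre line with its axis 34 to 46 mm beyond this point in x: it is locked rigidly somewhere in that range, not reported. So the jar's centre when home is 0 to 12 mm beyond this point: feel for the stop.
- mouth (a point): fixed point 65 mm before (-x of) nest: the jar's centre when it stands on the plate at the nest's mouth, clear of fence and keeper. Anywhere from 48 to 85 mm before nest and within 10 mm to either side of the path's centre line will do.
- fence: fixed dark steel fence, 40 mm high above the plate, origin on the plate straight below nest. Its flat face lies at y = +28 mm (the jar's radius from the path's centre line), from -20 to +28 mm in x; before that it flares outward by about 10 mm, to -38 mm in x.
- keeper: sprung yellow pin, 16 mm across, 4 to 36 mm above the plate; origin on its axis, at the plate, 10 mm before nest in x, at rest 28 mm to its -y side. Slides only along y, by 14 mm; spring 1.5 N at rest + 0.2 N/mm. The passing jar pushes it back 8 mm; it then closes behind it, clamps it to the fence, but does not pull it home. Passing takes up to 9 N of push, sliding on 2 to 6 N.

How it is judged:
By the outcome, as a careful person would: the job done as asked, in the order asked, and still so for the second after the job is handed in, with the robot touching nothing.
It also fails if it takes over 72 s, if anything falls off the work surface, if the arm or the gripper's body presses on something with over 40 N, if the wrist force passes 120 N, or if a joint passes its speed limit or range.

ROBOT

A 6-joint arm with a two-finger parallel gripper is mounted at the origin on the work surface. World frame = base frame: x ahead of the robot, y to its left, z up, the work surface at z = 0. Lengths are in mm, angles in rad, forces in N, time in s.
With the tool pointing down it reaches from about 400 to 925 mm from the base axis. Payload 12.5 kg.
Tool frame: the origin (TCP) lies at the very end of the fingers, on their centre line; the grasp point (between the pads) lies 19 mm behind it; x points along the fingers, y is the direction in which the jaws open and shut, and the axes are right-handed (so a half turn about x gives the same grasp; the last joint's range is limited). The gripper opens to 95 mm and grips with 3 to 60 N. Pads are 20 mm wide; open, the fingers measure 119 mm over their backs; the gripper's body (75 mm by 180 mm) begins 59 mm behind the grasp point.
Start: joints at [-1.29, 0.491, 1.559, -0, 1.092, -0.106], TCP at [235.791, -578.835, 214.661] pointing down, gripper open.
Joint ranges: [-3.1, 3.1], [-0.84, 2.19], [0.05, 2.79], [-1.13, 4.28], [0.06, 2.93], [-2.69, 2.69]. Speed limits (rad/s): [2.22, 2.22, 2.79, 3.14, 3.14, 3.14].

INTERFACE

Orientations are given as [roll, pitch, yaw] about the fixed x, y, z axes, in that order (R = Rz(yaw) Ry(pitch) Rx(roll)).
In Python, from cell import env, optics, job gives the robot as it stands.
- The arm moves only by the shell command python3 -m handwheel 'ROWS' [OPENING]. ROWS is JSON, a list of rows, each an object with "travel": the shift along the world's x, y, z in mm, a list of three; "roll": the turn about the world's z in degrees. In form: [{"travel": [dx, dy, dz], "roll": roll}, ...]. A call has 1 to 8 rows; each row is the pose to reach, as a shift and turn from the pose commanded when the call began; what a row does not reach only later rows make up. A row lasts 1/10 s, in which the tool goes at most 50 mm and 8.59 degrees, less where a joint would pass 70% of its speed; a pose out of reach is approached as far as the arm can. A call with a gripper value outside its range is refused whole. OPENING is the closure, from -1 (fully open) to 1 (shut), set as the call begins (- or left out, the last holds). The fingers move at their own pace and stop on an object; the grip force is fixed at half the most. Time passes only in rows, so rows that repeat a pose let the fingers close. It gives the time, the measured TCP pose, the force and the opening at its end, in the units of the state.
- env.state(): the state, without advancing time (a new reading comes with each control period).
- optics.read_camera(name): name is "scene" or "top" or "wrist"; returns the picture (400x640x3 uint8, red, green, blue); there is no depth.
- optics.camera_params(name): a dict with "fx", "fy", "cx", "cy" (pixels), "world_from_camera" (4x4, takes a point from camera to world coordinates). Camera axes: x right, y up, looking along -z (the intrinsics and any distortion apply to the point x, -y, -z); pixel columns grow to the right and rows downward; lengths in mm; the calibration is good to about 2 mm. A picture is of the moment at which its call begins: read the wrist's pose just before it. camera_params takes no time and is no camera call; for the wrist camera it gives the pose at the moment of the call.
- job.job_done(): hands the job in, once; it reports no verdict.
The state is a dict: "t": time; "joints": joint angles; "qvel": joint speeds; "tau": joint torques, N m; "eef_pos": TCP position; "tcp_rot": TCP orientation; "ft_force": force on the tool from outside, world axes, zero at the start; "moment": the same for the moment, N m; "opening": opening from 0.0 (shut) to 1.0 (fully open).
Only numpy, scipy, OpenCV 4.12 (cv2) and the standard library are available. Lean on these libraries where they do the work, as an engineer would, in place of code of your own. Each camera call takes 0.05 s, during which the arm holds its last target.

## Working session

There is one attempt and no reset: what is moved stays moved. The work goes in short steps, Python scripts to look and compute and a shell command to move; the robot and the scene stay as the last step left them, time stands still between calls to the robot, and variables do not carry over. Pictures are saved under pics/ and viewed, and the job is handed in when it is done.

```bash
ls; mkdir -p pics; python3 - <<'E'
from cell import env, optics, job
import cv2, json
s=env.state(); print(s)
for n in("scene","top","wrist"):
    p=optics.camera_params(n); print(n,p)
    im=optics.read_camera(n); cv2.imwrite(f"pics/{n}0.png",im[:,:,::-1])
E
```

```text
pics
{'t': 0.0, 'joints': array([-1.28964605e+00,  4.91542480e-01,  1.55944290e+00, -8.21496732e-06,
        1.09170317e+00, -1.05620936e-01]), 'qvel': array([-0.00163515, -0.0001475 , -0.0013814 ,  0.0004974 ,  0.00109016,
       -0.00090042]), 'tau': array([ 1.03582970e-03, -6.12654519e+01, -2.58175188e+01,  6.93230052e-02,
        4.82387957e-02, -1.29408932e-04]), 'eef_pos': array([ 235.68958143, -578.59553659,  214.07461799]), 'tcp_rot': array([-1.669769  ,  1.56970041,  1.85859865]), 'ft_force': array([0.49302635, 0.9107036 , 0.04086515]), 'moment': array([0.0012407 , 0.03478455, 0.00336093]), 'opening': 0.9976820026009633}
scene {'fx': 449.4617477573993, 'fy': 449.4617477573993, 'cx': 333.0800365727303, 'cy': 206.54370834024914, 'world_from_camera': array([[-1.37903557e-01, -8.36491219e-01,  5.30344275e-01,
         1.18052230e+03],
       [ 9.90418087e-01, -1.20460196e-01,  6.75377916e-02,
        -3.18338616e+01],
       [ 7.39060575e-03,  5.34576264e-01,  8.45087923e-01,
         1.00593676e+03],
       [ 0.00000000e+00,  0.00000000e+00,  0.00000000e+00,
         1.00000000
[... 248 characters left out ...]
.47072283e-02, -7.89919956e-03,
        -8.97230757e+01],
       [-1.15393194e-02,  1.50853272e-01,  9.88488813e-01,
         8.13153192e+02],
       [ 0.00000000e+00,  0.00000000e+00,  0.00000000e+00,
         1.00000000e+00]])}
wrist {'fx': 293.5376200151334, 'fy': 293.5376200151334, 'cx': 318.42860060008803, 'cy': 202.2677882883915, 'world_from_camera': array([[ 3.76826567e-01,  8.86531991e-01,  2.68445091e-01,
         3.11508751e+02],
       [-9.26283671e-01,  3.60825774e-01,  1.08643089e-01,
        -5.48537033e+02],
       [-5.46333955e-04, -2.89595907e-01,  9.57148846e-01,
         3.84483398e+02],
       [ 0.00000000e+00,  0.00000000e+00,  0.00000000e+00,
         1.00000000e+00]])}
```

View pics/scene0.png

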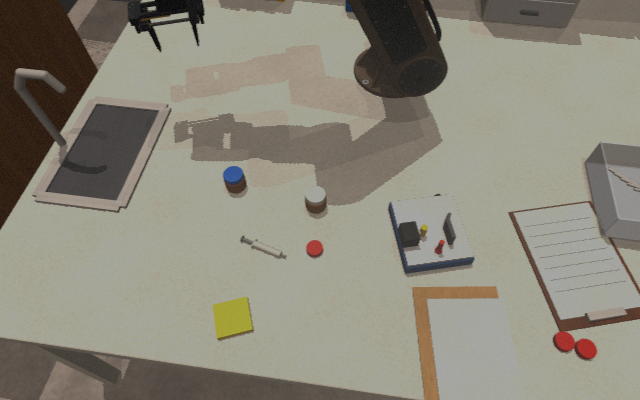

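View pics/top0.png

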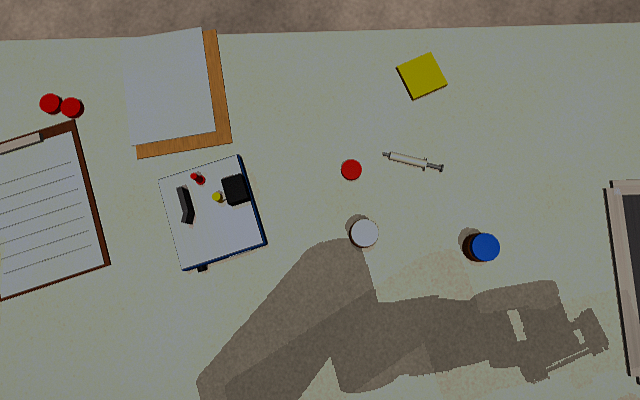

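View pics/wrist0.png

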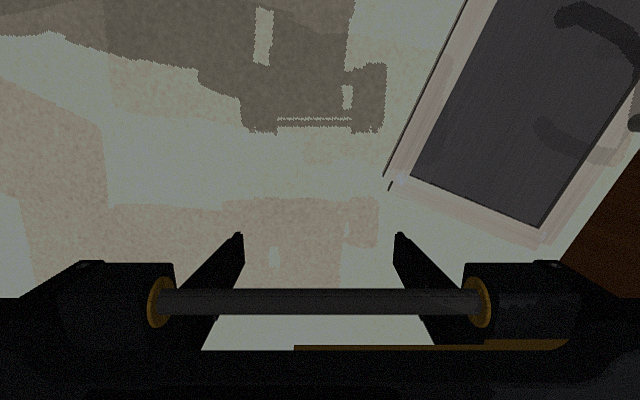

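```bash
cat > h.py <<'E'
import numpy as np, cv2
from cell import env, optics, job
def ray(p,u,v):
    M=p["world_from_camera"]; d=M[:3,:3]@np.array([(u-p["cx"])/p["fx"],-(v-p["cy"])/p["fy"],-1.0]); return M[:3,3],d
def onz(p,u,v,z):
    o,d=ray(p,u,v); return o+d*(z-o[2])/d[2]
def proj(p,X):
    M=p["world_from_camera"]; c=M[:3,:3].T@(np.asarray(X,float)-M[:3,3]); return np.array([p["cx"]+p["fx"]*c[0]/-c[2],p["cy"]+p["fy"]*-c[1]/-c[2]])
def blobs(im,name,amin=15):
    hsv=cv2.cvtColor(im,cv2.COLOR_RGB2HSV); H,S,V=[hsv[...,i].astype(int) for i in range(3)]
    m={"blue":(abs(H-108)<10)&(S>150)&(V>60),"red":((H<6)|(H>172))&(S>170)&(V>70),"yellow":(abs(H-29)<7)&(S>170)&(V>70)}[name]
    n,l,st,c=cv2.connectedComponentsWithStats(m.astype(np.uint8),connectivity=8)
    return [(np.round(c[i],1),st[i].tolist()) for i in range(1,n) if st[i,4]>=amin],l
def pic(name,fn):
    im=optics.read_camera(name); cv2.imwrite("pics/"+fn,im[:,:,::-1]); return im
E
python3 - <<'E'
from h import *
for n in("scene","top"):
    im=cv2.imread(f"pics/{n}0.png")[:,:,::-1].copy()
    for c in("blue","red","yellow"): print(n,c,blobs(im,c)[0])
    if n=="top": a=im[145:280,150:280]; b=im[215:280,450:520]
    else: a=im[185:280,380:480]; b=im[160:200,215:255]
    cv2.imwrite(f"pics/{n}_st.png",cv2.resize(a[:,:,::-1],None,fx=5,fy=5,interpolation=cv2.INTER_NEAREST)[:600,:800])
E
```

```text
scene blue [(array([232.5, 173.8]), [224, 167, 19, 15, 222])]
scene red [(array([310.1, 244.5]), [307, 242, 8, 6, 15]), (array([317.5, 246.2]), [314, 242, 8, 9, 32]), (array([564.6, 340.6]), [555, 331, 20, 19, 262]), (array([586.1, 348.1]), [577, 339, 19, 19, 274])]
scene yellow [(array([241.7, 301.5]), [236, 298, 11, 8, 26]), (array([227.8, 321. ]), [214, 301, 35, 37, 522]), (array([236.3, 309.9]), [232, 305, 9, 11, 35])]
top blue [(array([240.9, 165.4]), [238, 155, 7, 21, 29]), (array([255.1, 230.6]), [235, 200, 30, 54, 103]), (array([485.4, 246.8]), [472, 233, 28, 28, 609]), (array([202.5, 263.3]), [183, 258, 38, 13, 44])]
top red [(array([ 49. , 102.8]), [40, 94, 19, 19, 290]), (array([ 69.8, 106.6]), [60, 98, 20, 19, 297]), (array([351.1, 169.1]), [341, 160, 21, 19, 313]), (array([193.4, 175.6]), [190, 173, 7, 6, 32]), (array([200.9, 180.8]), [196, 176, 9, 9, 27])]
top yellow [(array([421.9,  75.1]), [397, 52, 51, 47, 1367]), (array([215.8, 196.3]), [212, 192, 8, 10, 56])]
```

```bash
python3 - <<'E'
import cv2
for n,(a,b,c,d) in {"top":(150,285,150,280),"scene":(185,280,380,480)}.items():
    im=cv2.imread(f"pics/{n}0.png")[a:b,c:d]
    f=600//(b-a); print(n,f)
    cv2.imwrite(f"pics/{n}_z.png",cv2.resize(im,None,fx=f,fy=f,interpolation=cv2.INTER_CUBIC))
E
```

```text
top 4
scene 6
```

View pics/top_z.png

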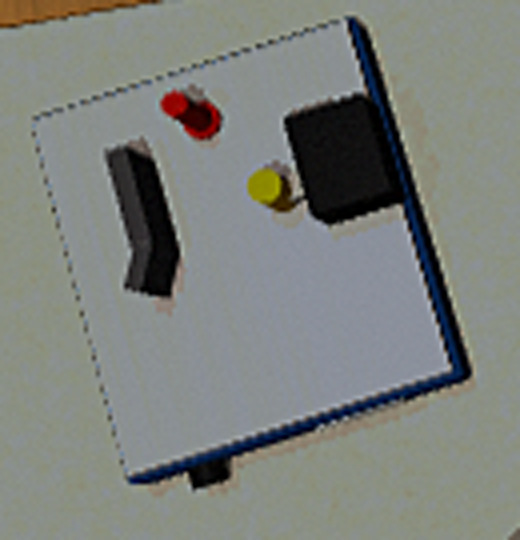

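View pics/scene_z.png

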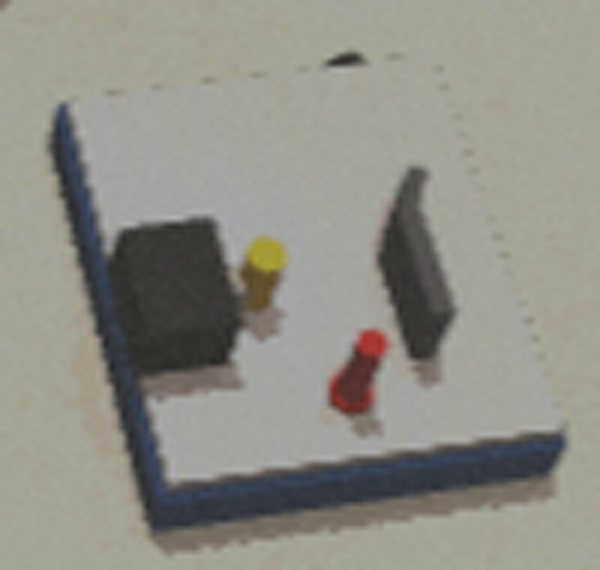

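```bash
cat > st.py <<'E'
from h import *
from scipy.optimize import least_squares
C=np.array([[95,85],[95,-85],[-95,-85],[-95,85]])
T=np.array([(35,117),(350,17),(462,372),(130,478)])/4+[149.6,149.6]
S=np.array([(565,432),(165,490),(68,103),(412,58)])/6+[379.6,184.6]
def fit(P):
    def f(q):
        c,s=np.cos(q[2]),np.sin(q[2]); return ((C@np.array([[c,s],[-s,c]])+q[:2])-P[:,:2]).ravel()
    r=least_squares(f,[700,0,.2]); return r.x,np.round(r.fun,1)
for n,Q in(("top",T),("scene",S)):
    p=optics.camera_params(n); P=np.array([onz(p,u,v,40) for u,v in Q]); q,e=fit(P); print(n,q,np.degrees(q[2]),e)
    def loc(X): c,s=np.cos(q[2]),np.sin(q[2]); d=X[:2]-q[:2]; return np.round([c*d[0]+s*d[1],-s*d[0]+c*d[1]],1)
    y={"top":np.array([265,187])/4+149.6,"scene":np.array([266,254])/6+[379.6,184.6]}[n]
    r={"top":np.array([175,104])/4+149.6,"scene":np.array([372,344])/6+[379.6,184.6]}[n]
    print("yellow loc (15,-28):",loc(onz(p,*y,76)),"red (59..71,0):",loc(onz(p,*r,84)))
p=optics.camera_params("top"); 
im=cv2.imread("pics/top0.png")[:,:,::-1].copy()
for n in("top","scene"):
    p=optics.camera_params(n); im=cv2.imread(f"pics/{n}0.png")[:,:,::-1].copy()
    b,l=blobs(im,"blue"); c=[x for x in b if x[1][4]>200][0]; print(n,"jar",onz(p,*c[0],54),c)
    u,v,w,h=c[1][:4]; print(onz(p,u,v+h/2,54),onz(p,u+w,v+h/2,54))
    c2=(364,233) if n=="top" else (315.5,194); print("white",onz(p,*c2,54))
    print("cap",onz(p,*((351,169.5) if n=="top" else (315,248)),14))
    for s in ([(386,154),(443,169)] if n=="top" else [(242,239),(286,256)]): print("syr",onz(p,*s,8))
E
python3 st.py
python3 - <<'E'
import cv2
for n,(a,b,c,d) in {"top":(215,285,450,540),"scene":(155,205,210,270)}.items():
    im=cv2.imread(f"pics/{n}0.png")[a:b,c:d]
    cv2.imwrite(f"pics/{n}_j.png",cv2.resize(im,None,fx=8,fy=8,interpolation=cv2.INTER_CUBIC))
E
```

```text
top [6.00072907e+02 1.32139578e+02 2.92414956e-01] 16.754142861772685 [ 1.8  4.7  4.3 -3.4 -1.7 -3.1 -4.4  1.8]
yellow loc (15,-28): [ 14.9 -25. ] red (59..71,0): [63.6  2.4]
scene [6.03388273e+02 1.36327299e+02 3.03441652e-01] 17.38592596106035 [ 2.3  3.7  5.5 -2.4 -0.7 -8.9 -7.1  7.6]
yellow loc (15,-28): [ 12.7 -25.1] red (59..71,0): [62.2  1.9]
top jar [ 517.29132458 -386.73819526   54.        ] (array([485.4, 246.8]), [472, 233, 28, 28, 609])
[ 517.50630032 -361.85153287   54.        ] [ 516.28650265 -413.76685196   54.        ]
white [ 548.31170402 -161.85467711   54.        ]
cap [ 679.39293251 -144.36423012   14.        ]
syr [ 711.31571402 -217.64787996    8.        ]
syr [ 676.90603108 -332.0403378     8.        ]
scene jar [ 520.09956708 -382.94629174   54.        ] (array([232.5, 173.8]), [224, 167, 19, 15, 222])
[ 525.4965486  -404.34926399   54.        ] [ 518.37926034 -355.19509063   54.        ]
white [ 552.02256364 -157.51007655   54.        ]
cap [ 684.2248481  -138.56488178   14.        ]
syr [ 682.22939103 -324.43206953    8.        ]
syr [ 712.97577609 -206.14986447    8.        ]
```

View pics/top_j.png

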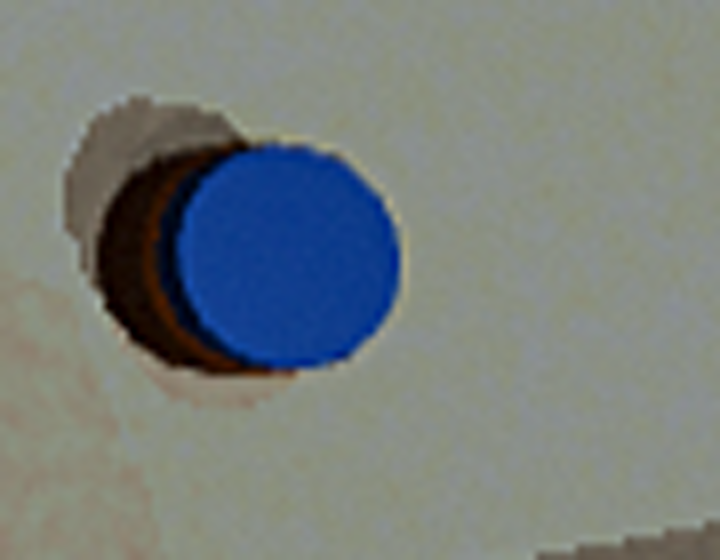

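View pics/scene_j.png

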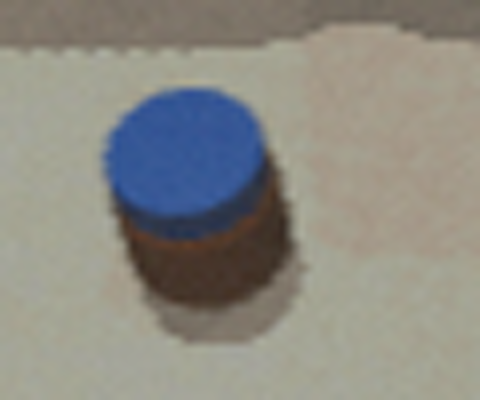

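```bash
python3 - <<'E'
from h import *
from scipy.spatial.transform import Rotation as R
s=env.state(); r=R.from_euler('xyz',s["tcp_rot"]).as_matrix(); print(np.round(r,3)); y=r[:,1]; print("jaw dir deg",np.degrees(np.arctan2(y[1],y[0])),s["eef_pos"])
M=optics.camera_params("wrist")["world_from_camera"]; print("cam in tool",np.round(r.T@(M[:3,3]-s["eef_pos"]),1), np.round(r.T@M[:3,:3],3))
E
python3 -m handwheel --help | head -20
```

```text
[[-0.     0.377 -0.926]
 [ 0.001 -0.926 -0.377]
 [-1.    -0.001 -0.   ]]
jaw dir deg -67.83847163275468 [ 235.74217146 -578.66697256  214.2111278 ]
cam in tool [-170.3    0.6  -81.5] [[-0.     0.29  -0.957]
 [ 1.     0.001 -0.   ]
 [ 0.    -0.957 -0.29 ]]invalid input: not JSON, or not a number
```

```bash
python3 -m handwheel '[{"travel":[20,14,-4],"roll":-1},{"travel":[60,41,-14],"roll":-2},{"travel":[100,69,-24],"roll":-3},{"travel":[140,97,-34],"roll":-4},{"travel":[180,125,-44],"roll":-5},{"travel":[220,152,-54],"roll":-5},{"travel":[260,178,-62],"roll":-5},{"travel":[283,194,-64],"roll":-5}]' -1; python3 -m handwheel '[{"travel":[0,0,0],"roll":0},{"travel":[0,0,0],"roll":0},{"travel":[0,0,0],"roll":0}]'; python3 - <<'E'
from h import *
p=optics.camera_params("wrist"); im=pic("wrist","w1.png")
b,l=blobs(im,"blue",100); print(b)
for c,s in b: print(onz(p,*c,54))
E
```

```text
t: 0.95
eef_pos: [520.9, -382.3, 149.4]
tcp_rot: [-1.186, 1.569, 2.257]
ft_force: [-1.1, -0.9, -0.2]
opening: 1.0
t: 1.25
eef_pos: [518.0, -385.5, 150.7]
tcp_rot: [0.335, 1.571, -2.508]
ft_force: [0.2, -1.0, -0.1]
opening: 1.002
[(array([319.4, 203.2]), [292, 178, 55, 51, 2191])]
[ 518.32351277 -387.0879894    54.        ]
```

View pics/w1.png

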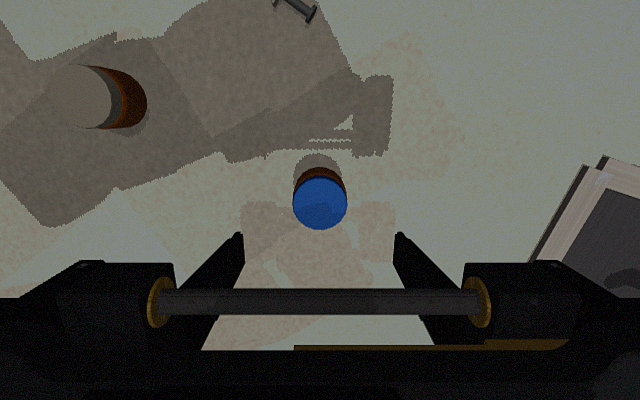

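```bash
python3 -m handwheel '[{"travel":[0,-1,-25],"roll":0},{"travel":[0,-1.5,-60],"roll":0},{"travel":[0,-1.5,-95],"roll":0},{"travel":[0,-1.5,-122],"roll":0},{"travel":[0,-1.5,-136],"roll":0},{"travel":[0,-1.5,-140],"roll":0},{"travel":[0,-1.5,-140],"roll":0},{"travel":[0,-1.5,-140],"roll":0}]'; python3 -m handwheel '[{"travel":[0,0,0],"roll":0},{"travel":[0,0,0],"roll":0},{"travel":[0,0,0],"roll":0},{"travel":[0,0,0],"roll":0},{"travel":[0,0,0],"roll":0},{"travel":[0,0,0],"roll":0},{"travel":[0,0,0],"roll":0},{"travel":[0,0,0],"roll":0}]' 1; python3 -m handwheel '[{"travel":[0,0,0],"roll":0}]'
```

```text
t: 2.1
eef_pos: [519.2, -387.0, 12.1]
tcp_rot: [2.066, 1.569, -0.777]
ft_force: [-0.6, -0.4, -0.2]
opening: 1.0
t: 2.9
eef_pos: [518.8, -386.3, 10.7]
tcp_rot: [0.694, 1.571, -2.148]
ft_force: [-0.2, 0.7, 1.1]
opening: 0.588
t: 3.0
eef_pos: [518.8, -386.3, 10.7]
tcp_rot: [1.742, 1.571, -1.1]
ft_force: [-1.0, 0.5, 0.8]
opening: 0.584
```

```bash
python3 -m handwheel '[{"travel":[0,0,10],"roll":0},{"travel":[0,0,35],"roll":0},{"travel":[0,0,70],"roll":0},{"travel":[2,10,105],"roll":0},{"travel":[4,35,125],"roll":0},{"travel":[8,75,130],"roll":0},{"travel":[11,120,130],"roll":0},{"travel":[14,165,130],"roll":0}]'; python3 -m handwheel '[{"travel":[4,45,0],"roll":0},{"travel":[8,90,0],"roll":0},{"travel":[12,135,0],"roll":0},{"travel":[16,180,0],"roll":0},{"travel":[20,225,0],"roll":0},{"travel":[24,270,0],"roll":0},{"travel":[26,305,0],"roll":0},{"travel":[28,330,0],"roll":0}]';  python3 -m handwheel '[{"travel":[1,9,0],"roll":0},{"travel":[2,15,0],"roll":0},{"travel":[2,15,0],"roll":0},{"travel":[2,15,0],"roll":0}]'; python3 - <<'E'
from h import *
p=optics.camera_params("wrist"); im=pic("wrist","w2.png"); print(p["world_from_camera"][:3,3])
pic("top","t2.png")
E
```

```text
t: 3.8
eef_pos: [532.4, -219.9, 141.3]
tcp_rot: [2.261, 1.57, -0.582]
ft_force: [0.3, -0.1, -2.9]
opening: 0.586
t: 4.6
eef_pos: [560.3, 111.0, 141.0]
tcp_rot: [-0.319, 1.571, 3.124]
ft_force: [1.1, 0.1, -3.9]
opening: 0.584
t: 5.0
eef_pos: [562.8, 122.7, 140.7]
tcp_rot: [0.6, 1.57, -2.243]
ft_force: [0.2, -0.5, -3.7]
opening: 0.584
[640.98505608 146.18065735 311.00895231]
```

View pics/w2.png

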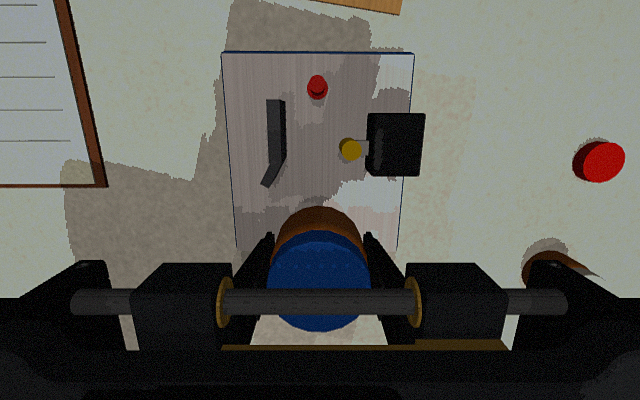

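```bash
python3 - <<'E'
import cv2
im=cv2.imread("pics/w2.png")[40:240,210:440]
cv2.imwrite("pics/w2z.png",cv2.resize(im,None,fx=3,fy=3,interpolation=cv2.INTER_CUBIC))
E
```

```text
(no output)
```

View pics/w2z.png

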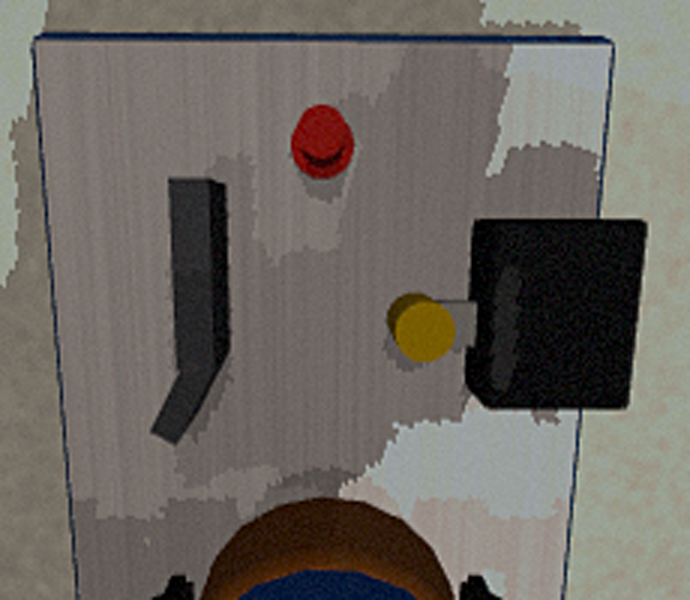

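```bash
cat > w2.py <<'E'
from h import *
p=optics.camera_params("wrist"); s=env.state()
def z(u,v,h): return onz(p,u/3+209.67,v/3+39.67,h)[:2]
L0,L1,R0,R1=z(36,38,40),z(77,598,40),z(611,41,40),z(565,598,40)
aL=np.arctan2(*(L0-L1)[::-1]);aR=np.arctan2(*(R0-R1)[::-1]);aF=np.arctan2(*(L0-R0)[::-1])-np.pi/2
print("yaws",np.degrees([aL,aR,aF]), "width",np.linalg.norm(L0-R0))
yaw=np.mean([aL,aR,aF]); ex=np.array([np.cos(yaw),np.sin(yaw)]); ey=np.array([-ex[1],ex[0]])
o=(L0+R0)/2-95*ex; print("origin",o,"yaw",np.degrees(yaw))
loc=lambda X:np.round([(X-o)@ex,(X-o)@ey],1)
print("keeper(15,-28)",loc(z(425,331,76)),"fence edge y=28, x5..53:",loc(z(210,180,80)),loc(z(214,345,80)),"red base",loc(z(323,158,40)),"red top",loc(z(323,133,84)),loc(z(323,145,60)))
print("tcp loc",loc(s["eef_pos"][:2]))
M=p["world_from_camera"]; print("mouth",o-40*ex,"nest",o+25*ex)
E
python3 w2.py
```

```text
yaws [16.22860613 17.21108913 16.80186116] width 160.20255644767204
origin [596.17833632 133.46386518] yaw 16.74718547141745
keeper(15,-28) [ 18.9 -27.2] fence edge y=28, x5..53: [56.2 27.9] [15.4 28.2] red base [64.  0.] red top [66.8 -0.1] [66. -0.]
tcp loc [-35.1  -0.7]
mouth [557.87491565 121.93789601] nest [620.11797424 140.66759591]
```

```bash
python3 -m handwheel '[{"travel":[-3,0,-20],"roll":-0.4},{"travel":[-3,0,-45],"roll":-0.4},{"travel":[-3,0,-68],"roll":-0.4},{"travel":[-3,0,-80],"roll":-0.4},{"travel":[-3,0,-84],"roll":-0.4},{"travel":[-3,0,-86],"roll":-0.4},{"travel":[-3,0,-87],"roll":-0.4},{"travel":[-3,0,-87],"roll":-0.4}]'; for i in 1; do python3 -m handwheel '[{"travel":[0,0,-0.5],"roll":0},{"travel":[0,0,-1],"roll":0},{"travel":[0,0,-1],"roll":0}]'; done;  python3 -m handwheel '[{"travel":[0,0,-0.5],"roll":0},{"travel":[0,0,-1],"roll":0},{"travel":[0,0,-1],"roll":0}]'
```

```text
t: 5.9
eef_pos: [560.1, 123.7, 54.3]
tcp_rot: [2.866, 1.57, 0.017]
ft_force: [0.9, -0.7, -2.5]
opening: 0.588
t: 6.2
eef_pos: [559.9, 123.7, 52.9]
tcp_rot: [2.752, 1.57, -0.097]
ft_force: [-0.0, 0.1, -3.4]
opening: 0.584
t: 6.5
eef_pos: [559.7, 123.7, 51.6]
tcp_rot: [0.498, 1.571, -2.351]
ft_force: [-0.5, -0.2, -4.8]
opening: 0.587
```

```bash
python3 -m handwheel '[{"travel":[0,0,-0.5],"roll":0},{"travel":[0,0,-0.5],"roll":0}]';  python3 -m handwheel '[{"travel":[0,0,-0.5],"roll":0},{"travel":[0,0,-0.5],"roll":0}]'
```

```text
t: 6.7
eef_pos: [559.8, 123.7, 51.1]
tcp_rot: [0.556, 1.571, -2.293]
ft_force: [0.5, -0.0, -3.4]
opening: 0.583
t: 6.9
eef_pos: [559.8, 123.7, 50.7]
tcp_rot: [2.052, 1.571, -0.797]
ft_force: [0.1, -0.6, -2.2]
opening: 0.586
```

```bash
python3 -m handwheel '[{"travel":[0,0,-0.3],"roll":0},{"travel":[0,0,-0.3],"roll":0}]';  python3 -m handwheel '[{"travel":[0,0,-0.3],"roll":0},{"travel":[0,0,-0.3],"roll":0}]'
```

```text
t: 7.1
eef_pos: [559.8, 123.7, 50.7]
tcp_rot: [2.688, 1.571, -0.161]
ft_force: [-0.9, -0.2, 2.4]
opening: 0.581
t: 7.3
eef_pos: [559.8, 123.7, 50.7]
tcp_rot: [2.739, 1.57, -0.11]
ft_force: [-1.7, -0.3, 7.1]
opening: 0.585
```

```bash
python3 -m handwheel '[{"travel":[0,0,0],"roll":0},{"travel":[0,0,0],"roll":0},{"travel":[0,0,0],"roll":0},{"travel":[0,0,0],"roll":0},{"travel":[0,0,0],"roll":0},{"travel":[0,0,0],"roll":0}]' -1;  python3 -m handwheel '[{"travel":[0,0,5],"roll":0},{"travel":[0,0,20],"roll":0},{"travel":[0,0,50],"roll":0},{"travel":[0,0,80],"roll":0},{"travel":[0,0,90],"roll":0},{"travel":[0,0,90],"roll":0},{"travel":[0,0,90],"roll":0}]'; python3 - <<'E'
from h import *
p=optics.camera_params("wrist"); im=pic("wrist","w3.png"); s=env.state()
b,l=blobs(im,"blue",300)
o=np.array([599.6,134.5]);y=np.radians(16.75);ex=np.array([np.cos(y),np.sin(y)]);ey=np.array([-ex[1],ex[0]])
for c,st in b:
    X=onz(p,*c,94); print(c,X,"local",(X[:2]-o)@ex,(X[:2]-o)@ey)
print("tcp",s["eef_pos"],(s["eef_pos"][:2]-o)@ex,(s["eef_pos"][:2]-o)@ey)
pic("scene","s3.png"); pic("top","t3.png")
E
```

```text
t: 7.9
eef_pos: [559.8, 123.7, 50.0]
tcp_rot: [1.017, 1.571, -1.832]
ft_force: [-0.2, 0.8, -1.1]
opening: 0.99
t: 8.6
eef_pos: [559.3, 123.6, 139.3]
tcp_rot: [-0.09, 1.57, -2.939]
ft_force: [-0.0, 1.2, -0.0]
opening: 1.001
[318.6 222.2] [559.57246282 122.83164546  94.        ] local -41.69199948273922 0.36250470633004583
tcp [559.23439892 123.5711462  138.94216318] -41.80259843861299 1.1680581880390086
```

View pics/w3.png

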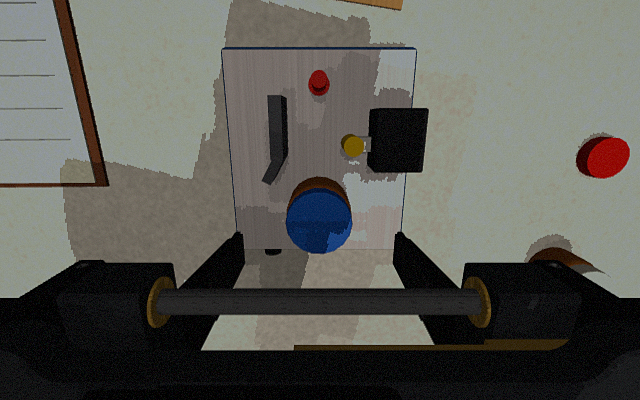

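View pics/s3.png

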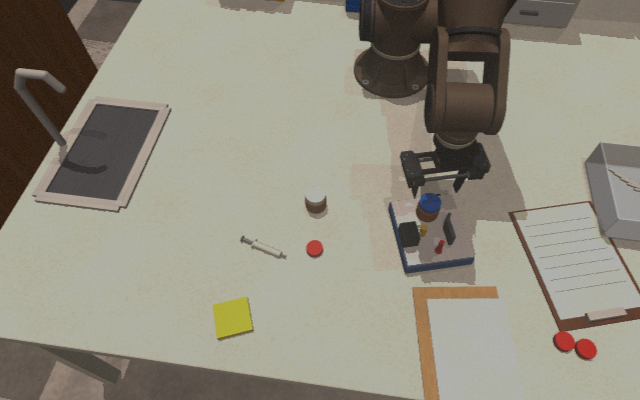

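```bash
python3 -m handwheel '[{"travel":[-15,-5,0],"roll":0},{"travel":[-40,-13,0],"roll":0},{"travel":[-57,-18,0],"roll":0},{"travel":[-57,-18,0],"roll":0},{"travel":[-57,-18,0],"roll":0},{"travel":[-57,-18,0],"roll":0},{"travel":[-57,-18,0],"roll":0},{"travel":[-57,-18,0],"roll":0}]' 1;  python3 -m handwheel '[{"travel":[0,0,-20],"roll":0},{"travel":[0,0,-55],"roll":0},{"travel":[0,0,-80],"roll":0},{"travel":[0,0,-90],"roll":0},{"travel":[0,0,-93],"roll":0},{"travel":[0,0,-93],"roll":0},{"travel":[0,0,-93],"roll":0},{"travel":[0,0,-93],"roll":0}]'; python3 - <<'E'
from h import *
pic("wrist","w4.png"); s=env.state();print(s["ft_force"])
o=np.array([599.6,134.5]);y=np.radians(16.75);ex=np.array([np.cos(y),np.sin(y)]);ey=np.array([-ex[1],ex[0]])
print("tcp",s["eef_pos"],(s["eef_pos"][:2]-o)@ex,(s["eef_pos"][:2]-o)@ey)
E
```

```text
t: 9.55
eef_pos: [503.2, 105.8, 139.8]
tcp_rot: [0.568, 1.571, -2.281]
ft_force: [0.2, 0.1, -0.4]
opening: 0.383
t: 10.35
eef_pos: [503.2, 105.7, 48.0]
tcp_rot: [2.87, 1.569, 0.021]
ft_force: [0.3, 0.4, -0.4]
opening: 0.004
[ 1.24117031 -0.06633182  0.00663056]
tcp [503.18546056 105.71752007  47.90258592] -100.61880503569216 0.2250319907147153
```

View pics/w4.png

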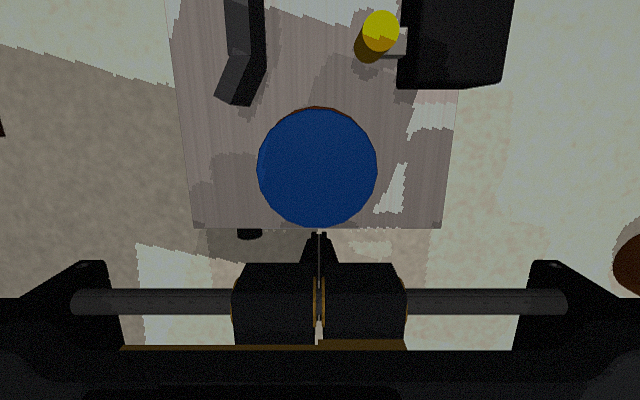

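```bash
python3 -m handwheel '[{"travel":[2.9,0.9,0],"roll":0},{"travel":[5.7,1.7,0],"roll":0},{"travel":[8.6,2.6,0],"roll":0},{"travel":[11.5,3.5,0],"roll":0},{"travel":[14.4,4.3,0],"roll":0},{"travel":[16.3,4.9,0],"roll":0},{"travel":[17.2,5.2,0],"roll":0},{"travel":[17.2,5.2,0],"roll":0}]';  python3 -m handwheel '[{"travel":[1,0.3,0],"roll":0},{"travel":[2,0.6,0],"roll":0},{"travel":[2.9,0.9,0],"roll":0},{"travel":[3.8,1.2,0],"roll":0},{"travel":[4.8,1.4,0],"roll":0},{"travel":[5.7,1.7,0],"roll":0},{"travel":[6.7,2,0],"roll":0},{"travel":[7.7,2.3,0],"roll":0}]'; python3 -m handwheel '[{"travel":[1,0.3,0],"roll":0},{"travel":[2,0.6,0],"roll":0},{"travel":[2.9,0.9,0],"roll":0},{"travel":[3.8,1.2,0],"roll":0},{"travel":[4.8,1.4,0],"roll":0},{"travel":[5.7,1.7,0],"roll":0},{"travel":[6.7,2,0],"roll":0},{"travel":[7.7,2.3,0],"roll":0}]'; cat > jar.py <<'E'
from h import *
import sys
p=optics.camera_params("wrist"); im=pic("wrist",sys.argv[1]); s=env.state()
b,l=blobs(im,"blue",300)
o=np.array([599.6,134.5]);y=np.radians(16.75);ex=np.array([np.cos(y),np.sin(y)]);ey=np.array([-ex[1],ex[0]])
for c,st in b:
    X=onz(p,*c,94); print(c,st,"jar local",(X[:2]-o)@ex,(X[:2]-o)@ey)
print("tcp",s["eef_pos"],(s["eef_pos"][:2]-o)@ex,(s["eef_pos"][:2]-o)@ey,"F local",s["ft_force"][:2]@ex,s["ft_force"][:2]@ey)
E
python3 jar.py w5.png
```

```text
t: 11.2
eef_pos: [520.1, 110.9, 47.0]
tcp_rot: [0.832, 1.571, -2.017]
ft_force: [0.0, -0.6, 0.8]
opening: 0.005
t: 12.0
eef_pos: [527.8, 113.2, 47.0]
tcp_rot: [1.819, 1.571, -1.03]
ft_force: [-1.6, -0.5, -0.9]
opening: 0.004
t: 12.8
eef_pos: [535.5, 115.5, 47.1]
tcp_rot: [1.863, 1.571, -0.986]
ft_force: [-2.0, -1.5, -1.5]
opening: 0.003
[317.4 208.1] [259, 151, 117, 115, 10225] jar local -25.31132141299423 0.09144276175000553
tcp [535.66438067 115.54048156  47.06762185] -66.6869804607873 0.2709150221988528 F local -2.7022683425975833 -0.11052907294682336
```

View pics/w5.png

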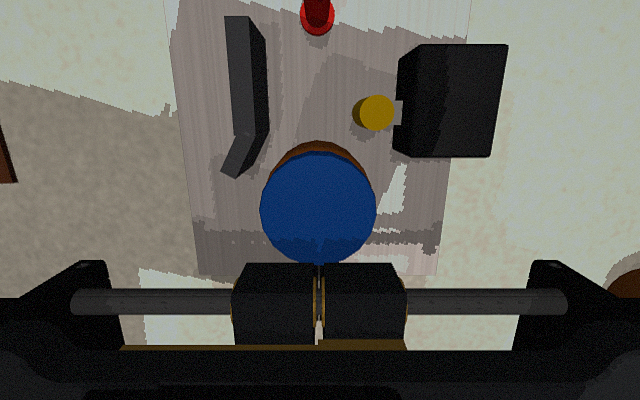

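```bash
python3 -m handwheel '[{"travel":[1.9,0.6,0],"roll":0},{"travel":[3.8,1.2,0],"roll":0},{"travel":[5.7,1.7,0],"roll":0},{"travel":[7.7,2.3,0],"roll":0},{"travel":[9.6,2.9,0],"roll":0},{"travel":[11.5,3.5,0],"roll":0},{"travel":[13.4,4,0],"roll":0},{"travel":[15.3,4.6,0],"roll":0}]'; python3 -m handwheel '[{"travel":[1,0.3,0],"roll":0},{"travel":[1.9,0.6,0],"roll":0},{"travel":[2.9,0.9,0],"roll":0},{"travel":[3.8,1.2,0],"roll":0}]'; python3 jar.py w6.png
```

```text
t: 13.65
eef_pos: [550.8, 120.1, 47.0]
tcp_rot: [0.866, 1.571, -1.983]
ft_force: [-1.2, -1.1, -0.3]
opening: 0.007
t: 14.05
eef_pos: [553.8, 121.2, 47.0]
tcp_rot: [-0.13, 1.569, -2.979]
ft_force: [-6.7, -1.5, 5.0]
opening: 0.007
[318.4 208.2] [260, 151, 117, 115, 10259] jar local -6.0264220273118445 -0.16498190844303012
tcp [553.84338882 121.2259603   47.05063335] -47.64074913994727 0.4760443281426162 F local -5.794911092182326 1.0017695775142859
```

View pics/w6.png

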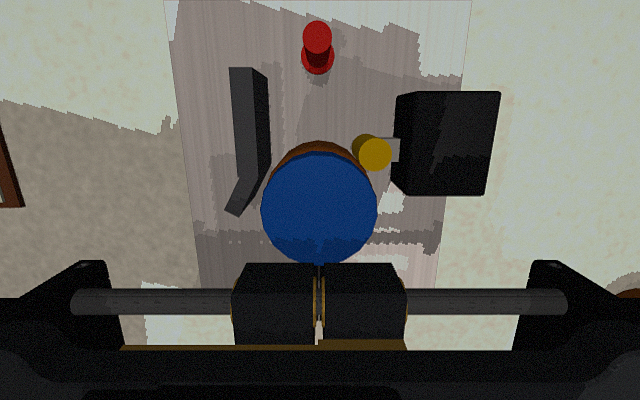

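```bash
for i in 1; do python3 -m handwheel '[{"travel":[0.5,0.15,0],"roll":0},{"travel":[1,0.3,0],"roll":0},{"travel":[1.4,0.45,0],"roll":0},{"travel":[1.9,0.6,0],"roll":0}]'; python3 -m handwheel '[{"travel":[0.5,0.15,0],"roll":0},{"travel":[1,0.3,0],"roll":0},{"travel":[1.4,0.45,0],"roll":0},{"travel":[1.9,0.6,0],"roll":0}]';  python3 -m handwheel '[{"travel":[0.5,0.15,0],"roll":0},{"travel":[1,0.3,0],"roll":0},{"travel":[1.4,0.45,0],"roll":0},{"travel":[1.9,0.6,0],"roll":0}]'; done; python3 jar.py w7.png
```

```text
t: 14.5
eef_pos: [555.2, 121.9, 47.1]
tcp_rot: [-0.185, 1.568, -3.034]
ft_force: [-8.7, -0.7, 4.8]
opening: 0.004
t: 14.9
eef_pos: [557.0, 122.5, 47.0]
tcp_rot: [-0.192, 1.568, -3.041]
ft_force: [-8.7, -0.6, 4.2]
opening: 0.006
t: 15.3
eef_pos: [558.9, 123.1, 47.0]
tcp_rot: [-0.201, 1.568, -3.049]
ft_force: [-8.1, 0.4, 4.0]
opening: 0.003
[318.8 208.2] [261, 151, 117, 115, 10252] jar local -0.5290190158655695 -0.003563093589998096
tcp [559.04210009 123.14935462  47.05489694] -42.108297048758914 0.8195824602563913 F local -8.62042236299497 0.9389233189826967
```

View pics/w7.png

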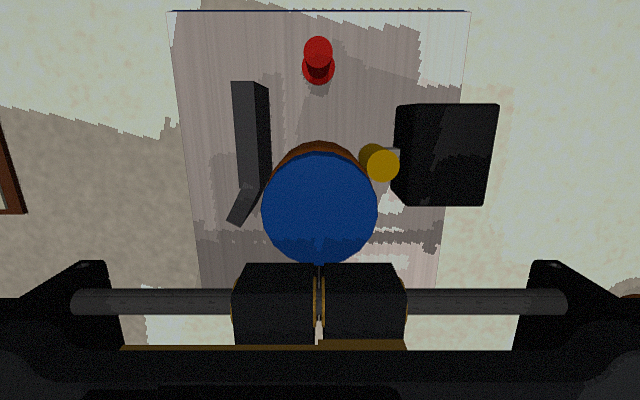

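```bash
python3 -m handwheel '[{"travel":[0.5,0.15,0],"roll":0},{"travel":[1,0.3,0],"roll":0},{"travel":[1.4,0.45,0],"roll":0},{"travel":[1.9,0.6,0],"roll":0},{"travel":[2.4,0.75,0],"roll":0},{"travel":[2.9,0.9,0],"roll":0},{"travel":[3.4,1,0],"roll":0},{"travel":[3.8,1.15,0],"roll":0}]'; python3 -m handwheel '[{"travel":[0.5,0.15,0],"roll":0},{"travel":[1,0.3,0],"roll":0},{"travel":[1.4,0.45,0],"roll":0},{"travel":[1.9,0.6,0],"roll":0},{"travel":[2.4,0.75,0],"roll":0},{"travel":[2.9,0.9,0],"roll":0},{"travel":[3.4,1,0],"roll":0},{"travel":[3.8,1.15,0],"roll":0}]'; python3 -m handwheel '[{"travel":[0.5,0.15,0],"roll":0},{"travel":[1,0.3,0],"roll":0},{"travel":[1.4,0.45,0],"roll":0},{"travel":[1.9,0.6,0],"roll":0},{"travel":[2.4,0.75,0],"roll":0},{"travel":[2.9,0.9,0],"roll":0},{"travel":[3.4,1,0],"roll":0},{"travel":[3.8,1.15,0],"roll":0}]'; python3 jar.py w8.png
```

```text
t: 16.15
eef_pos: [562.8, 124.3, 47.1]
tcp_rot: [-0.224, 1.568, -3.073]
ft_force: [-8.0, 0.5, 3.4]
opening: 0.006
t: 16.95
eef_pos: [566.7, 125.5, 47.0]
tcp_rot: [-0.232, 1.568, -3.081]
ft_force: [-6.2, 0.7, 3.4]
opening: 0.007
t: 17.75
eef_pos: [570.7, 126.7, 47.0]
tcp_rot: [-0.253, 1.569, -3.102]
ft_force: [-6.7, 0.3, 2.4]
opening: 0.006
[303.3  35.7] [174, 35, 265, 2, 399] jar local 79.6087382926055 5.863525412525279
[317.8 208.2] [260, 151, 117, 115, 10231] jar local 11.710338294098714 0.4859006733942973
tcp [570.76921372 126.74360227  47.04776663] -29.84290012565683 0.8816206872944472 F local -5.613891529914272 2.329148077082658
```

View pics/w8.png

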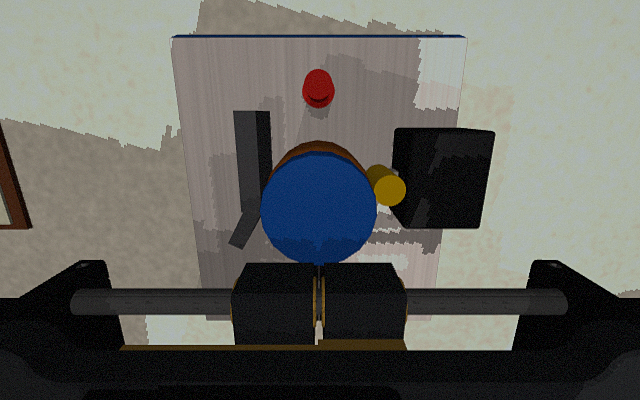

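```bash
python3 -m handwheel '[{"travel":[0.5,0.15,0],"roll":0},{"travel":[1,0.3,0],"roll":0},{"travel":[1.4,0.45,0],"roll":0},{"travel":[1.9,0.6,0],"roll":0},{"travel":[2.4,0.75,0],"roll":0},{"travel":[2.9,0.9,0],"roll":0},{"travel":[3.4,1,0],"roll":0},{"travel":[3.8,1.15,0],"roll":0}]'; python3 -m handwheel '[{"travel":[0.5,0.15,0],"roll":0},{"travel":[1,0.3,0],"roll":0},{"travel":[1.4,0.45,0],"roll":0},{"travel":[1.9,0.6,0],"roll":0},{"travel":[2.4,0.75,0],"roll":0},{"travel":[2.9,0.9,0],"roll":0},{"travel":[3.4,1,0],"roll":0},{"travel":[3.8,1.15,0],"roll":0}]'; python3 jar.py w9.png
```

```text
t: 18.6
eef_pos: [574.5, 127.8, 47.1]
tcp_rot: [-0.2, 1.569, -3.049]
ft_force: [-6.8, -0.3, 3.4]
opening: 0.007
t: 19.4
eef_pos: [578.5, 128.9, 47.0]
tcp_rot: [-0.177, 1.569, -3.026]
ft_force: [-6.6, -0.2, 3.1]
opening: 0.01
[327.1  51.7] [174, 50, 289, 4, 648] jar local 82.24634121279003 -3.245048618833583
[317.3 208.3] [259, 151, 117, 115, 10203] jar local 19.708428864187347 0.5526520680651921
tcp [578.52558377 128.90153112  47.06288807] -21.793715264187004 0.7126346424640038 F local -5.785186506555497 1.2237622936529597
```

View pics/w9.png

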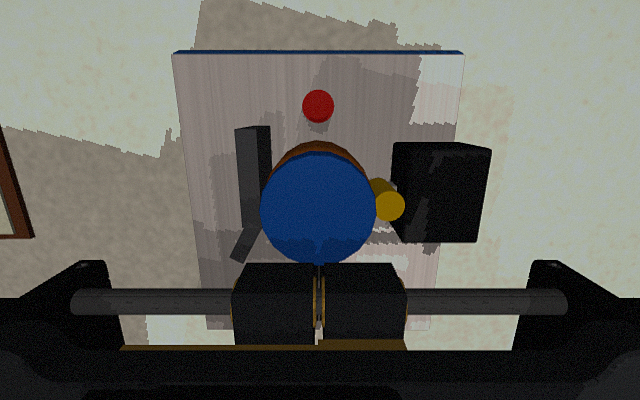

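```bash
python3 - <<'E'
from h import *
p=optics.camera_params("wrist"); o=np.array([599.6,134.5]);y=np.radians(16.75);ex=np.array([np.cos(y),np.sin(y)]);ey=np.array([-ex[1],ex[0]])
for u,v,z in ((318,106,84),(390,206,76)):
    X=onz(p,u,v,z)[:2]; print((X-o)@ex,(X-o)@ey)
E
python3 -m handwheel '[{"travel":[0.5,0.15,0],"roll":0},{"travel":[1,0.3,0],"roll":0},{"travel":[1.4,0.45,0],"roll":0},{"travel":[1.9,0.6,0],"roll":0},{"travel":[1.9,0.6,0],"roll":0}]'; python3 -m handwheel '[{"travel":[0.3,0.1,0],"roll":0},{"travel":[0.6,0.2,0],"roll":0},{"travel":[1,0.3,0],"roll":0}]'; python3 -m handwheel '[{"travel":[0.3,0.1,0],"roll":0},{"travel":[0.6,0.2,0],"roll":0},{"travel":[1,0.3,0],"roll":0}]'
```

```text
62.92342567931284 0.22580824277627382
15.093331836418775 -36.099995532383204
t: 19.95
eef_pos: [580.5, 129.5, 47.0]
tcp_rot: [-0.168, 1.569, -3.017]
ft_force: [-4.4, -0.0, 1.7]
opening: 0.004
t: 20.25
eef_pos: [581.4, 129.7, 47.0]
tcp_rot: [-0.159, 1.569, -3.008]
ft_force: [-5.1, -0.2, 1.4]
opening: 0.003
t: 20.55
eef_pos: [582.4, 130.0, 47.0]
tcp_rot: [-0.147, 1.569, -2.996]
ft_force: [-4.8, -0.5, 1.3]
opening: 0.002
```

```bash
python3 -m handwheel '[{"travel":[0.3,0.1,0],"roll":0},{"travel":[0.6,0.2,0],"roll":0},{"travel":[1,0.3,0],"roll":0}]'; python3 -m handwheel '[{"travel":[0.3,0.1,0],"roll":0},{"travel":[0.6,0.2,0],"roll":0},{"travel":[1,0.3,0],"roll":0}]';for i in 1; do  python3 -m handwheel '[{"travel":[0.2,0.06,0],"roll":0},{"travel":[0.4,0.12,0],"roll":0}]';  python3 -m handwheel '[{"travel":[0.2,0.06,0],"roll":0},{"travel":[0.4,0.12,0],"roll":0}]'; done
```

```text
t: 20.85
eef_pos: [583.5, 130.3, 47.0]
tcp_rot: [-0.146, 1.57, -2.995]
ft_force: [-4.2, -1.0, 2.0]
opening: 0.007
t: 21.15
eef_pos: [585.0, 130.7, 47.1]
tcp_rot: [0.019, 1.571, -2.83]
ft_force: [-4.3, 0.6, 0.4]
opening: 0.008
t: 21.35
eef_pos: [585.5, 130.8, 47.0]
tcp_rot: [1.363, 1.571, -1.486]
ft_force: [-3.5, 0.3, 1.2]
opening: 0.002
t: 21.55
eef_pos: [585.9, 130.8, 47.0]
tcp_rot: [1.604, 1.571, -1.245]
ft_force: [-3.7, 1.0, 0.2]
opening: 0.003
```

```bash
python3 -m handwheel '[{"travel":[0.2,0.06,0],"roll":0},{"travel":[0.4,0.12,0],"roll":0}]';  python3 -m handwheel '[{"travel":[0.2,0.06,0],"roll":0},{"travel":[0.4,0.12,0],"roll":0}]'
```

```text
t: 21.75
eef_pos: [586.3, 131.0, 47.0]
tcp_rot: [1.252, 1.571, -1.597]
ft_force: [-4.1, -1.1, 1.0]
opening: 0.003
t: 21.95
eef_pos: [586.7, 131.1, 47.0]
tcp_rot: [0.839, 1.571, -2.01]
ft_force: [-3.8, 0.8, 0.1]
opening: 0.002
```

```bash
python3 -m handwheel '[{"travel":[0.2,0.06,0],"roll":0},{"travel":[0.4,0.12,0],"roll":0}]'; python3 -m handwheel '[{"travel":[0.2,0.06,0],"roll":0}]'
```

```text
t: 22.15
eef_pos: [587.1, 131.2, 47.1]
tcp_rot: [1.813, 1.571, -1.036]
ft_force: [-3.4, -0.2, -0.3]
opening: 0.004
t: 22.25
eef_pos: [587.3, 131.3, 47.1]
tcp_rot: [1.748, 1.571, -1.101]
ft_force: [-4.1, -0.8, 0.3]
opening: -0.001
```

Baseline sliding force is about 4 N, with no stop contact yet.

```bash
python3 -m handwheel '[{"travel":[0.2,0.06,0],"roll":0},{"travel":[0.3,0.09,0],"roll":0}]'; python3 -m handwheel '[{"travel":[0.2,0.06,0],"roll":0},{"travel":[0.3,0.09,0],"roll":0}]'
```

```text
t: 22.45
eef_pos: [587.6, 131.4, 47.0]
tcp_rot: [1.312, 1.571, -1.537]
ft_force: [-3.3, -1.2, 0.6]
opening: 0.002
t: 22.65
eef_pos: [587.9, 131.4, 47.0]
tcp_rot: [1.481, 1.571, -1.369]
ft_force: [-3.1, -1.4, 0.3]
opening: 0.005
```

```bash
python3 -m handwheel '[{"travel":[0.2,0.06,0],"roll":0},{"travel":[0.3,0.09,0],"roll":0}]'; python3 jar.py w10.png
```

```text
t: 22.85
eef_pos: [588.2, 131.6, 47.0]
tcp_rot: [1.925, 1.571, -0.924]
ft_force: [-3.4, -0.8, 0.2]
opening: 0.004
[327.4  71.4] [177, 70, 283, 4, 941] jar local 85.42712218127254 -3.676125102088509
[316.8 208.1] [259, 151, 117, 115, 10216] jar local 29.816300204692922 0.5285806334673773
tcp [588.232917   131.56145785  47.06591824] -11.731670014488508 0.4620870988946236 F local -3.6640118544617852 -0.17801071346944403
```

```bash
python3 - <<'E'
import cv2
im=cv2.imread("pics/w10.png")[60:280,200:430]
cv2.imwrite("pics/w10z.png",cv2.resize(im,None,fx=2.5,fy=2.5,interpolation=cv2.INTER_CUBIC))
E
python3 -m handwheel '[{"travel":[0.2,0.06,0],"roll":0},{"travel":[0.3,0.09,0],"roll":0}]'
```

```text
t: 23.1
eef_pos: [588.5, 131.6, 47.1]
tcp_rot: [1.39, 1.571, -1.459]
ft_force: [-3.1, -0.9, 0.6]
opening: 0.008
```

View pics/w10z.png

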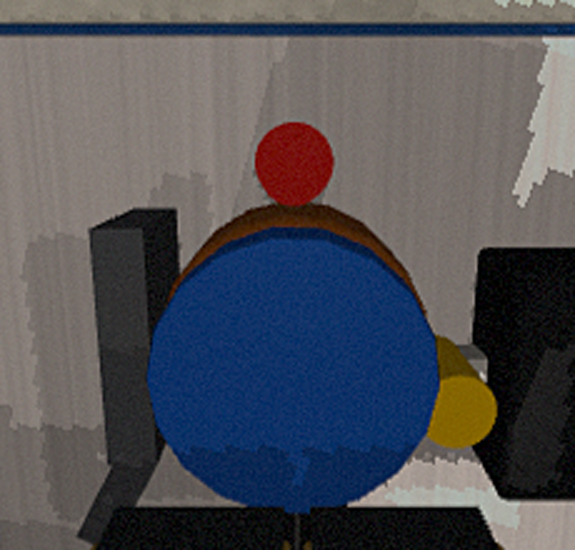

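```bash
python3 -m handwheel '[{"travel":[0.2,0.06,0],"roll":0},{"travel":[0.3,0.09,0],"roll":0}]'; python3 -m handwheel '[{"travel":[0.1,0.03,0],"roll":0},{"travel":[0.2,0.06,0],"roll":0}]'
```

```text
t: 23.3
eef_pos: [588.8, 131.7, 47.0]
tcp_rot: [1.601, 1.571, -1.248]
ft_force: [-4.0, -1.2, 0.1]
opening: 0.005
t: 23.5
eef_pos: [589.0, 131.8, 47.1]
tcp_rot: [1.669, 1.571, -1.18]
ft_force: [-3.2, -0.8, -0.6]
opening: 0.006
```

```bash
python3 -m handwheel '[{"travel":[0.2,0.06,0],"roll":0},{"travel":[0.3,0.09,0],"roll":0}]'; python3 -m handwheel '[{"travel":[0.1,0.03,0],"roll":0},{"travel":[0.2,0.06,0],"roll":0}]'
```

```text
t: 23.7
eef_pos: [589.4, 131.9, 47.1]
tcp_rot: [2.167, 1.571, -0.682]
ft_force: [-2.3, -1.3, 0.2]
opening: 0.005
t: 23.9
eef_pos: [589.5, 131.9, 47.1]
tcp_rot: [1.983, 1.571, -0.867]
ft_force: [-4.1, -1.6, -0.3]
opening: 0.008
```

```bash
python3 -m handwheel '[{"travel":[0.1,0.03,0],"roll":0},{"travel":[0.2,0.06,0],"roll":0},{"travel":[0.3,0.09,0],"roll":0}]'; python3 -m handwheel '[{"travel":[0.1,0.03,0],"roll":0},{"travel":[0.2,0.06,0],"roll":0}]'
```

```text
t: 24.2
eef_pos: [589.8, 132.0, 47.1]
tcp_rot: [1.146, 1.571, -1.703]
ft_force: [-3.0, -1.1, -0.2]
opening: 0.004
t: 24.4
eef_pos: [590.0, 132.1, 47.1]
tcp_rot: [1.462, 1.571, -1.387]
ft_force: [-3.9, -0.7, -0.2]
opening: 0.008
```

```bash
python3 -m handwheel '[{"travel":[0.1,0.03,0],"roll":0},{"travel":[0.2,0.06,0],"roll":0},{"travel":[0.3,0.09,0],"roll":0}]'; python3 -m handwheel '[{"travel":[0.1,0.03,0],"roll":0},{"travel":[0.2,0.06,0],"roll":0}]'
```

```text
t: 24.7
eef_pos: [590.3, 132.2, 47.1]
tcp_rot: [2.018, 1.571, -0.831]
ft_force: [-2.9, -0.9, 0.1]
opening: 0.006
t: 24.9
eef_pos: [590.5, 132.2, 47.1]
tcp_rot: [0.702, 1.571, -2.147]
ft_force: [-3.5, 0.0, 0.0]
opening: 0.005
```

```bash
python3 -m handwheel '[{"travel":[0.1,0.03,0],"roll":0},{"travel":[0.2,0.06,0],"roll":0},{"travel":[0.3,0.09,0],"roll":0}]'; python3 -m handwheel '[{"travel":[0.1,0.03,0],"roll":0},{"travel":[0.2,0.06,0],"roll":0},{"travel":[0.3,0.09,0],"roll":0}]'
```

```text
t: 25.2
eef_pos: [590.5, 132.3, 47.1]
tcp_rot: [0.069, 1.57, -2.78]
ft_force: [-4.7, -0.6, 1.4]
opening: 0.005
t: 25.5
eef_pos: [590.5, 132.3, 47.1]
tcp_rot: [-0.007, 1.569, -2.856]
ft_force: [-7.1, -1.4, 1.3]
opening: 0.005
```

```bash
python3 jar.py w11.png; python3 - <<'E'
import cv2
im=cv2.imread("pics/w11.png")[60:280,200:430]
cv2.imwrite("pics/w11z.png",cv2.resize(im,None,fx=2.5,fy=2.5,interpolation=cv2.INTER_CUBIC))
E
```

```text
[318.9  75.9] [176, 74, 283, 4, 876] jar local 86.26807787224932 -0.35673475585074854
[316.8 208.2] [259, 151, 117, 115, 10217] jar local 32.259338799155174 0.5546621994377381
tcp [590.51075276 132.25285884  47.03405503] -9.351220544837304 0.46768911234708355 F local -7.038250982432058 -0.07807322564612423
```

View pics/w11z.png

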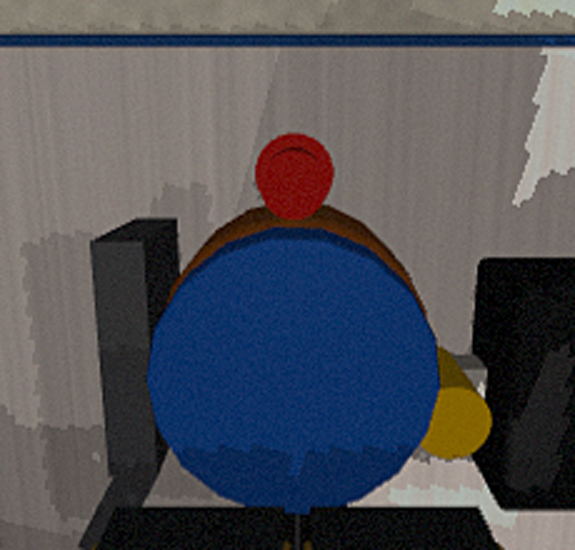

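```bash
python3 -m handwheel '[{"travel":[0.2,0.06,0],"roll":0},{"travel":[0.4,0.12,0],"roll":0},{"travel":[0.4,0.12,0],"roll":0}]'; python3 -m handwheel '[{"travel":[0,0,0],"roll":0}]'
```

```text
t: 25.85
eef_pos: [590.5, 132.3, 47.0]
tcp_rot: [-0.042, 1.569, -2.891]
ft_force: [-8.2, -2.9, 3.4]
opening: 0.009
t: 25.95
eef_pos: [590.5, 132.3, 47.1]
tcp_rot: [-0.04, 1.569, -2.889]
ft_force: [-8.3, -2.4, 4.5]
opening: 0.007
```

```bash
python3 -m handwheel '[{"travel":[0.2,0.06,0],"roll":0},{"travel":[0.4,0.12,0],"roll":0},{"travel":[0.4,0.12,0],"roll":0}]'; python3 -m handwheel '[{"travel":[0,0,0],"roll":0}]'; python3 -m handwheel '[{"travel":[0,0,0],"roll":0}]'
```

```text
t: 26.25
eef_pos: [590.5, 132.3, 47.1]
tcp_rot: [-0.054, 1.568, -2.903]
ft_force: [-10.8, -4.2, 5.0]
opening: 0.004
t: 26.35
eef_pos: [590.6, 132.3, 47.0]
tcp_rot: [-0.061, 1.568, -2.909]
ft_force: [-9.9, -3.8, 5.9]
opening: 0.006
t: 26.45
eef_pos: [590.5, 132.3, 47.1]
tcp_rot: [-0.043, 1.568, -2.892]
ft_force: [-10.3, -3.3, 5.5]
opening: 0.007
```

```bash
python3 -m handwheel '[{"travel":[0.1,0.03,0],"roll":0},{"travel":[0.2,0.06,0],"roll":0},{"travel":[0.2,0.06,0],"roll":0}]'; for i in 1; do python3 -m handwheel '[{"travel":[0,0,0],"roll":0},{"travel":[0,0,0],"roll":0}]'; python3 -m handwheel '[{"travel":[0,0,0],"roll":0},{"travel":[0,0,0],"roll":0}]'; python3 -m handwheel '[{"travel":[0,0,0],"roll":0},{"travel":[0,0,0],"roll":0}]'; done
```

```text
t: 26.75
eef_pos: [590.5, 132.3, 47.0]
tcp_rot: [-0.062, 1.567, -2.911]
ft_force: [-10.8, -4.7, 6.4]
opening: 0.003
t: 26.95
eef_pos: [590.5, 132.3, 47.0]
tcp_rot: [-0.062, 1.567, -2.911]
ft_force: [-11.4, -4.6, 6.5]
opening: 0.005
t: 27.15
eef_pos: [590.5, 132.3, 47.1]
tcp_rot: [-0.061, 1.567, -2.91]
ft_force: [-12.0, -4.5, 6.2]
opening: 0.006
t: 27.35
eef_pos: [590.6, 132.3, 47.1]
tcp_rot: [-0.059, 1.567, -2.908]
ft_force: [-10.9, -4.1, 7.2]
opening: 0.004
```

```bash
python3 -m handwheel '[{"travel":[0.1,0.03,0],"roll":0},{"travel":[0.2,0.06,0],"roll":0},{"travel":[0.2,0.06,0],"roll":0},{"travel":[0.2,0.06,0],"roll":0}]'; python3 -m handwheel '[{"travel":[0,0,0],"roll":0},{"travel":[0,0,0],"roll":0},{"travel":[0,0,0],"roll":0},{"travel":[0,0,0],"roll":0}]'; python3 -m handwheel '[{"travel":[0,0,0],"roll":0},{"travel":[0,0,0],"roll":0},{"travel":[0,0,0],"roll":0},{"travel":[0,0,0],"roll":0}]'; python3 -m handwheel '[{"travel":[0,0,0],"roll":0},{"travel":[0,0,0],"roll":0},{"travel":[0,0,0],"roll":0},{"travel":[0,0,0],"roll":0}]'
```

```text
t: 27.75
eef_pos: [590.6, 132.3, 47.1]
tcp_rot: [-0.056, 1.567, -2.905]
ft_force: [-13.0, -4.5, 6.8]
opening: 0.008
t: 28.15
eef_pos: [590.5, 132.3, 47.0]
tcp_rot: [-0.06, 1.567, -2.909]
ft_force: [-12.5, -4.6, 7.5]
opening: 0.005
t: 28.55
eef_pos: [590.5, 132.3, 47.0]
tcp_rot: [-0.064, 1.567, -2.913]
ft_force: [-11.9, -5.0, 6.5]
opening: 0.007
t: 28.95
eef_pos: [590.6, 132.3, 47.1]
tcp_rot: [-0.06, 1.567, -2.909]
ft_force: [-12.2, -4.8, 6.6]
opening: 0.007
```

```bash
python3 -m handwheel '[{"travel":[0.15,0.05,0],"roll":0},{"travel":[0.15,0.05,0],"roll":0},{"travel":[0.15,0.05,0],"roll":0}]'; python3 -m handwheel '[{"travel":[0,0,0],"roll":0},{"travel":[0,0,0],"roll":0},{"travel":[0,0,0],"roll":0},{"travel":[0,0,0],"roll":0}]'; python3 -m handwheel '[{"travel":[0,0,0],"roll":0},{"travel":[0,0,0],"roll":0},{"travel":[0,0,0],"roll":0},{"travel":[0,0,0],"roll":0}]'; python3 -m handwheel '[{"travel":[0,0,0],"roll":0},{"travel":[0,0,0],"roll":0},{"travel":[0,0,0],"roll":0},{"travel":[0,0,0],"roll":0}]'
```

```text
t: 29.25
eef_pos: [590.6, 132.3, 47.1]
tcp_rot: [-0.057, 1.567, -2.906]
ft_force: [-12.8, -5.0, 7.2]
opening: 0.005
t: 29.65
eef_pos: [590.6, 132.3, 47.1]
tcp_rot: [-0.06, 1.567, -2.909]
ft_force: [-13.5, -4.5, 7.1]
opening: 0.003
t: 30.05
eef_pos: [590.6, 132.3, 47.1]
tcp_rot: [-0.057, 1.567, -2.906]
ft_force: [-13.6, -5.8, 6.8]
opening: 0.008
t: 30.45
eef_pos: [590.5, 132.3, 47.1]
tcp_rot: [-0.062, 1.567, -2.911]
ft_force: [-13.6, -4.5, 7.9]
opening: 0.004
```

```bash
python3 -m handwheel '[{"travel":[-0.5,-0.15,0],"roll":0},{"travel":[-1,-0.3,0],"roll":0},{"travel":[-1.5,-0.45,0],"roll":0},{"travel":[-2,-0.6,0],"roll":0},{"travel":[-3,-0.9,0],"roll":0},{"travel":[-5,-1.5,0],"roll":0},{"travel":[-10,-3,0],"roll":0},{"travel":[-16,-4.8,0],"roll":0}]'; python3 -m handwheel '[{"travel":[-10,-3,0],"roll":0},{"travel":[-25,-7.5,0],"roll":0},{"travel":[-40,-12,0],"roll":0},{"travel":[-48,-14.5,10],"roll":0},{"travel":[-50,-15,40],"roll":0},{"travel":[-50,-15,80],"roll":0},{"travel":[-50,-15,100],"roll":0},{"travel":[-50,-15,100],"roll":0}]'; python3 jar.py w12.png; python3 - <<'E'
from h import *
a=pic("scene","s12.png")[170:290,370:500]; b=pic("top","t12.png")[140:290,140:290]
cv2.imwrite("pics/z12.png",np.hstack([cv2.resize(a[:,:,::-1],(400,370),interpolation=2),cv2.resize(b[:,:,::-1],(370,370),interpolation=2)]))
E
```

```text
t: 31.25
eef_pos: [576.2, 127.9, 47.1]
tcp_rot: [2.828, 1.57, -0.021]
ft_force: [-0.7, -0.3, 0.2]
opening: 0.006
t: 32.05
eef_pos: [527.5, 113.1, 150.6]
tcp_rot: [2.923, 1.565, 0.074]
ft_force: [0.1, 0.4, -0.1]
opening: 0.004
[317.1  78.8] [281, 41, 73, 77, 4333] jar local 30.553759573138887 0.4682067379657469
tcp [526.78035596 113.01321909 148.74041082] -75.92241571186386 0.41122362282859837 F local 0.21304007860525434 0.637972314597347
```

View pics/w12.png

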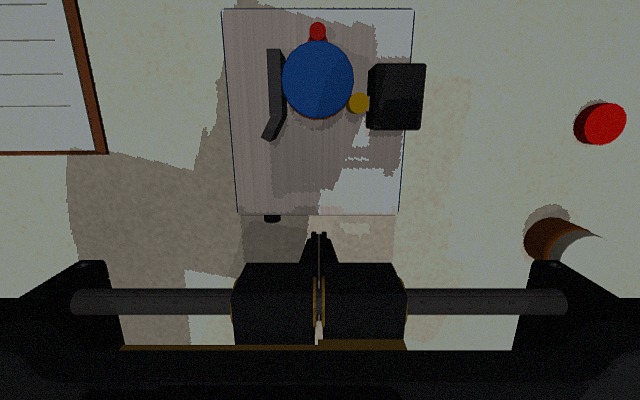

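View pics/z12.png

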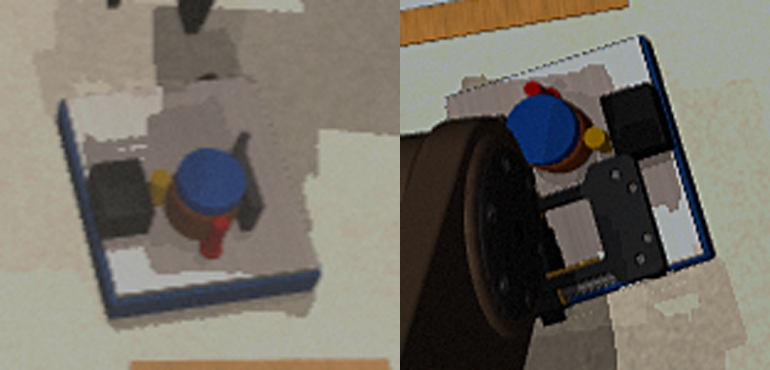

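View pics/s12.png

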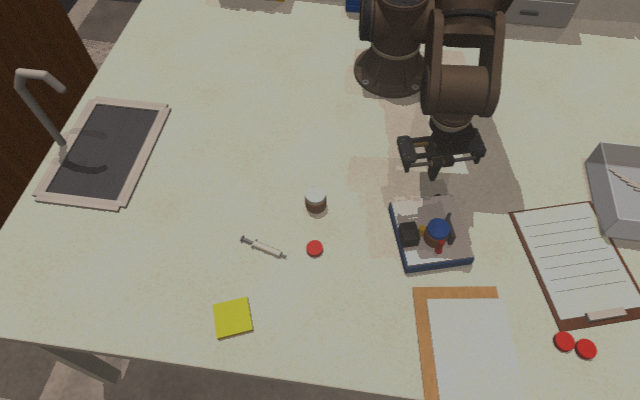

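```bash
python3 - <<'E'
from h import *
a=cv2.imread("pics/scene0.png").astype(int);b=cv2.imread("pics/s12.png").astype(int)
for n,(r0,r1,c0,c1) in {"white":(180,220,298,335),"syr":(230,265,235,295),"cap":(236,262,303,328)}.items():
    d=abs(a[r0:r1,c0:c1]-b[r0:r1,c0:c1]).max(2); print(n,d.mean().round(1),(d>50).sum())
a=cv2.imread("pics/scene0.png")[:,:,::-1].copy();b=cv2.imread("pics/s12.png")[:,:,::-1].copy()
print([x[0] for x in blobs(a,"red")[0]],[x[0] for x in blobs(b,"red")[0]])
job.job_done()
print(env.state()["t"])
E
```

```text
white 18.3 278
syr 8.6 0
cap 8.4 0
[array([310.1, 244.5]), array([317.5, 246.2]), array([564.6, 340.6]), array([586.1, 348.1])] [array([316.8, 244.2]), array([564.6, 340.6]), array([586.1, 348.1])]
the job is handed in; nothing more can be done
the job is handed in; nothing more can be done
```

I placed the blue-lidded jar on the plate 67 mm before the nest and let go. I then pushed it low with the closed fingers, past the keeper and onto the red stop, and handed the job in at about 32 s.

- **Placing:** it stood upright within about 0.5 mm of the path's centre line.
- **Pressing on the stop:** the push force was steady at about 3.4 N while the jar slid, then climbed while the tool stopped moving. I held the total push at about 13 N and then 14 N, for over 2.5 s in all. Less friction, I estimate 7 to 11 N between jar and stop. I could not measure that force directly, but the total stayed below 16 N.
- **Last pictures:** after I backed off, the jar stood upright against the stop, with the fence on one side and the keeper closed behind it. The gripper was clear and read near zero force.
- **Left unsure:** position estimates for the seated jar disagreed by a few millimetres between methods. They cannot rule out a sub-millimetre gap at the stop after I backed off, and I did not touch the jar again to check.
- **Other items:** before and after pictures show the syringe and red cap unchanged. The white-lidded jar's patch did differ (278 pixels). It sits at the same place in both pictures, so I put this down to the arm's shadow moving off it, but I did not measure it again.

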